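# Draw the far bolt of the pipe hatch with the reach hook

### The arm

A 6-joint arm with a two-finger parallel gripper is mounted at the origin on the work surface. World frame = base frame: x ahead of the robot, y to its left, z up, the work surface at z = 0. Lengths are in mm, angles in rad, forces in N, time in s.
With the tool pointing down it reaches from about 225 to 875 mm from the base axis. Payload 3.4 kg.
Tool frame: the origin (TCP) lies midway between the tips of the shut fingers; the grasp point (between the pads) lies bot.grasp_offset behind it (bot.grasp_offset is the distance from the TCP to the grasp point, in mm); z points along the fingers, y is the line along which they close (so a half turn about z gives the same grasp; the last joint's range is limited). The gripper opens to 85 mm and grips with 20 to 120 N. Pads are 22 mm wide; open, the fingers measure 114 mm over their backs; the gripper's body (76 mm by 85 mm) begins 54 mm behind the grasp point. The pads swing forward as they close: fully open they stand 13 mm farther back than shut.
Start: joints at [1.174, 0.276, 1.505, -0, 1.361, -0.121], TCP at [156.598, 553.299, 231.328] pointing down, gripper open.
Joint ranges: [-2.89, 2.89], [-0.75, 2.08], [0.22, 2.7], [-1.18, 4.32], [0.11, 2.71], [-2.7, 2.7]. Speed limits (rad/s): [2.57, 2.57, 3.14, 3.14, 3.14, 3.14].

### API

Orientations are given as a unit quaternion [w, x, y, z].
In Python, from bench import bot gives the robot as it stands.
- The arm moves only by the tool step_arm, never from a script. Its argument "targets" is a list of rows, each a list of 7 numbers: the shift along the tool's x, y, z in mm, then the turn, a rotation vector about the tool's x, y, z in rad, then the finger opening in mm, from 0 to 85.4. A call has 1 to 8 rows; each row is the pose to reach, as a shift and turn from the pose commanded when the call began, along the tool's axes at that moment; what a row does not reach only later rows make up. A row lasts 1/10 s, in which the tool goes at most 50 mm and 8.59 degrees, less where a joint would pass 70% of its speed; a pose out of reach is approached as far as the arm can. A call with a gripper value outside its range is refused whole. The fingers move at their own pace and stop on an object; "squeeze" is the grip in N (left out, the last holds). Time passes only in rows, so rows that repeat a pose let the fingers close. It gives the time, the measured TCP pose, the force, the opening and the grip force at its end, in the units of the state.
- bot.sense(): the state, without advancing time (a new reading comes with each control period).
- bot.read_camera(name): name is "side" or "top" or "wrist"; returns a dict with "pixels" (400x640x3 uint8, blue, green, red), "intrinsics" (3x3 intrinsics, pixels), "rvec" (rotation vector, rad) and "tvec" (3), from world to camera coordinates, as OpenCV has them. Camera axes: x right, y down, z forward; pixel columns grow to the right and rows downward; lengths in mm; the calibration is good to about 2 mm. The wrist camera is an equidistant fisheye: a pixel r from the principal point sees the ray r / f radians off the axis. A picture is of the moment at which its call begins. There is no depth.
- bot.job_done(): hands the job in; it is judged then, once.
The state is a dict: "clock": time; "qpos": joint angles; "dq": joint speeds; "joint_efforts": joint torques, N m; "position": TCP position; "ee_rot": TCP orientation; "force": force on the tool from outside, world axes, zero at the start; "ft_torque": the same for the moment, N m; "opening": finger opening in mm; "grip_force": force on a finger pad.
Only numpy, scipy, OpenCV 4.12 (cv2) and the standard library are available. Lean on these libraries where they do the work, as an engineer would, in place of code of your own. Each camera call takes 0.05 s, during which the arm holds its last target. There are 200 camera calls.

### The job

The bolt of the pipe hatch at the back of the worktop is too far away for the hand: pick up the hooked rod, catch the bolt's knob with the hook, draw the bolt fully back so that the lid springs up, and snug it against its stop with a firm, steady pull of about 15 N for half a second, so that it is surely home; never load the hatch or bolt with more than 20 N. Touch the hatch with nothing but the rod, then lay the rod flat on the worktop again, set down and not dropped, and leave the other things alone.

Things in the scene. Friction and masses are not known exactly. Their poses are not given: they have to be found in the camera images.
- rod: Hooked reach rod, loose, 200 g: flat-sided dark wooden handle 150 mm long, 22 x 22 mm in section, then an 8 mm steel shank ending in an open hook that lies level. Origin: on the handle's underside, about the balance point; x along the rod to the hook, y left, z up. Handle spans x -100 to +50 mm, ferrule to 68 mm; rod axis 11 mm above the underside.
- hook (a point): Where the axis of an upright pin of 8 mm lies when the hook has caught it: rod frame (224, 0, 11) mm. From x 185 mm the 8 mm wire swings to -y, goes round a half circle centred at (216, 0) mm, 24 mm clear inside, and its point comes back on +y to x 204 mm.
- gap (a point): Middle of the hook's opening, rod frame (210, 0, 11) mm: lowered over the knob here, the hook has 5 mm to spare either side of the ball and 10 mm fore and aft; pulled 14 mm towards the handle, it catches.
- hatch: Wooden pipe boxing, fixed, 260 (x) x 380 (y) x 110 mm high. Origin at the foot of its front face, mid-width; x to the back, y left, z up. Top at z 110 mm: a fixed deck (x 0 to 122 mm) with a steel barrel bolt along its middle, then a lid hinged at the back. Bolt plate, straps and bar rise 15.5 mm over the deck. All of it bears 20 N from the rod and no touch of hand or fingers.
- knob (a point): On the axis of the bolt's knob, 25 mm above the deck: the height for the hook's wire (20 to 30 mm is right). The knob is an upright 8 mm steel pin with a 13 mm ball on top, ball centre 16.5 mm and top 23 mm above this point. Hatch frame x 94 mm, y 0 with the bolt fully shot, x 50 to 66 mm at its stop.
- bolt (a joint): Travel of the bolt in m, along the hatch's -x: 0 fully shot (away from the robot). It takes 4 to 9 N to move while the lid presses on it (to about 0.022), 4 to 5 N after, and stays where left. Its stop, where the pin meets the rear strap, lies anywhere from 0.028 to 0.044 (straps are set by hand): feel for it. There the pull grows by 3 to 15 N a mm.
- lid_edge (a point): Middle of the lid's front edge, on its top face, at hatch x 123 mm, y 0. Shut, held by the bolt, it is 110 mm above the worktop, level with the deck; when the bolt is clear of the lid (about 22 mm of travel) the lid's seal springs it up by 15 to 30 mm.
- mug: Bystander, loose: a white handled mug, 80 mm across, 90 mm tall; origin at its foot; leave it alone.
- oil: Bystander, loose: a tall green bottle, 60 mm across, 220 mm tall; origin at its foot; leave it alone.
- tin: Bystander, loose: a food tin, 74 mm across, 110 mm tall; origin at its foot; leave it alone.
- spoon: Bystander, loose: a wooden spoon, 250 mm long, lying flat; it has no hook; leave it alone.
- spice: Bystander, loose: a small glass jar, 44 mm across, 85 mm tall, standing on the deck of the boxing beside the bolt; origin at its foot; leave it alone.
- salt: Bystander, loose: a small white jar, 52 mm across, 75 mm tall, standing on the deck on the other side of the bolt; origin at its foot; leave it alone.

How it is judged (in metres and radians):
On the way, in this order (a step that is already met when the one before it is completed fails the run):
1. the rod is held clear of the worktop (height (world z) of rod above 0.05 m and contact force between the fingers and rod above 1 N), for 0.2 s.
2. the rod, held, is drawing the bolt (value of joint bolt above 0.012 m and contact force between rod and hatch above 1 N and contact force between the fingers and rod above 1 N), for 0.05 s.
3. the bolt, fully back, is held snug against its stop by the rod with a steady pull, and the lid has sprung up (value of joint bolt above 0.026 m and contact force between rod and hatch above 11 N and height (world z) of lid_edge above 0.12 m), for 0.3 s.
At the end, for the whole second after the job is handed in: The bolt is back (drawn by more than 26 mm), the lid's front edge is up by more than 10 mm, and the rod lies flat (handle within 6 mm of the worktop, tilt under 0.1 rad), at rest, on the worktop in front of the hatch and not touching it; nothing is held (value of joint bolt above 0.026 m and height (world z) of lid_edge above 0.12 m and height (world z) of rod below 0.006 m and angle between rod's own z axis and vertical below 0.1 rad and world x of hook below 0.75 m and linear speed of rod below 0.02 m/s and contact force between rod and hatch below 0.1 N).
It fails at once if the rod presses on the hatch, its lid or its bolt with more than 22 N (contact force between rod and hatch above 22 N).
It fails at once if the fingers or the arm touch the hatch, its lid or its bolt (contact force between any of the fingers, the arm and hatch above 0.3 N).
It fails at once if the rod is dropped (falls free by more than about 15 mm) (contact force between the fingers and rod below 0.05 N and linear speed of rod above 0.55 m/s).
It fails at once if a bystander is shifted by more than 30 mm (distance of any of mug, oil, tin, spoon, spice, salt from where it was at the start of the episode above 0.03 m).
It also fails if it takes over 62 s, if anything falls off the work surface, if the arm or the gripper's body presses on something with over 40 N, if the wrist force passes 120 N, or if a joint passes its speed limit or range.

## Working session

There is one attempt and no reset: what is moved stays moved. The work goes in short steps, Python scripts to look and compute and a tool call to move; the robot and the scene stay as the last step left them, time stands still between calls to the robot, and variables do not carry over. Pictures are saved under pics/ and viewed, at most 14 in all, crops included, and the job is handed in when it is done.

Besides the shell and the picture viewer there is one more tool, called by a JSON object that holds its "fn" and its "kwargs". step_arm: Moves the arm, as the interface text tells. Its arguments: {"type":"object","properties":{"targets":{"type":"array","items":{"type":"array","items":{"type":"number"}}},"squeeze":{"type":"number"}},"required":["targets"]}

```bash
mkdir -p pics; ls
cat > h.py <<'E'
import numpy as np, cv2
from bench import bot
from scipy.spatial.transform import Rotation as R
def snap(n,f):
    c=bot.read_camera(n); cv2.imwrite('pics/%s.png'%f,c['pixels']); np.save('pics/%s.npy'%f,c,allow_pickle=True); return c
def load(f): return np.load('pics/%s.npy'%f,allow_pickle=True).item()
def ray(c,u,v,fish=False):
    K=np.array(c['intrinsics']); Rm=cv2.Rodrigues(np.array(c['rvec'],float))[0]; t=np.array(c['tvec'],float).ravel()
    x=(u-K[0,2])/K[0,0]; y=(v-K[1,2])/K[1,1]
    if fish:
        r=np.hypot(x,y); d=np.array([x/r*np.sin(r),y/r*np.sin(r),np.cos(r)]) if r>0 else np.array([0,0,1.])
    else: d=np.array([x,y,1.])
    return -Rm.T@t, Rm.T@d/np.linalg.norm(d)
def onz(c,u,v,z,fish=False):
    o,d=ray(c,u,v,fish); return o+d*(z-o[2])/d[2]
def tri(c1,p1,c2,p2):
    o1,d1=ray(c1,*p1);o2,d2=ray(c2,*p2)
    A=np.c_[d1,-d2]; s=np.linalg.lstsq(A,o2-o1,rcond=None)[0]
    a=o1+d1*s[0];b=o2+d2*s[1]; return (a+b)/2,np.linalg.norm(a-b)
E
python3 - <<'E'
from h import *
for n in ['side','top']:
    c=snap(n,n+'0'); o,d=ray(c,320,200); print(n,o.round(),d.round(2),np.array(c['intrinsics']).round(1).tolist())
s=bot.sense(); print(s, bot.grasp_offset)
E
```

```text
pics
side [ -20. -621. 1142.] [ 0.46  0.46 -0.76] [[448.4, 0.0, 321.8], [0.0, 448.4, 204.1], [0.0, 0.0, 1.0]]
top [ 339.  -22. 1454.] [ 0.18  0.   -0.98] [[487.8, 0.0, 325.2], [0.0, 487.8, 204.1], [0.0, 0.0, 1.0]]
{'clock': 0.1, 'qpos': array([ 1.17402689e+00,  2.76516358e-01,  1.50597124e+00,  1.91885291e-06,
        1.36070481e+00, -1.21033875e-01]), 'dq': array([ 0.00058765, -0.00303811, -0.0034182 ,  0.00100553,  0.0012394 ,
       -0.00037227]), 'joint_efforts': array([ 1.10129160e-03, -4.17696834e+01, -2.46403456e+01, -8.87337478e-05,
        5.76417850e-03,  1.94057651e-05]), 'position': array([156.39249123, 552.84980173, 230.54905758]), 'ee_rot': array([-2.05689571e-04,  1.37431597e-01,  9.90510937e-01, -7.72974478e-04]), 'force': array([ 0.18422675, -0.91926303,  0.1768132 ]), 'ft_torque': array([-0.02810644, -0.01057491, -0.05932458]), 'grip_force': 0.0, 'opening': 85.04746521959056} 18.700000000000003
```

View pics/side0.png

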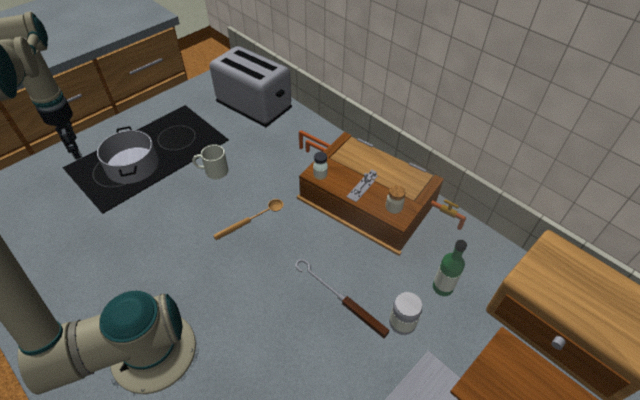

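View pics/top0.png

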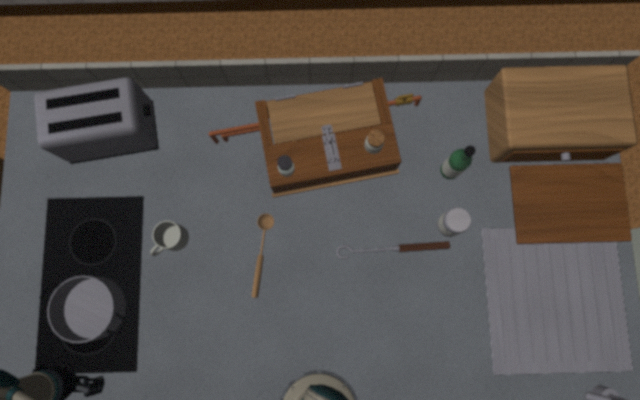

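The pictures show the rod (top: handle 399–449 px along row ~246, hook at (343,251)) and the hatch with its bolt near top (332,147) / side (364,184). Tin is near the handle's end, jars either side of the bolt. Zooming in on the details.

Run:
```python
from h import *
a=load('top0')['pixels'][75:205,245:410]; b=load('side0')['pixels'][130:250,290:450]
c=np.vstack([cv2.resize(a,(780,int(780*130/165)))[:, :]]) 
A=cv2.resize(a,None,fx=3.6,fy=3.6,interpolation=cv2.INTER_CUBIC); B=cv2.resize(b,None,fx=4.5,fy=4.5,interpolation=cv2.INTER_CUBIC)
cv2.imwrite('pics/za.png',A);cv2.imwrite('pics/zb.png',B)
c=load('top0');p=c['pixels'].astype(int)
# rod handle mask
h=np.zeros(p.shape[:2],np.uint8); sub=p[230:262,392:460]
m=((sub[...,2]-sub[...,0]>25)).astype(np.uint8)
ys,xs=np.nonzero(m); print(len(xs),xs.min()+392,xs.max()+392)
r=cv2.minAreaRect(np.c_[xs+392,ys+230].astype(np.float32)); print(r)
bp=cv2.boxPoints(r)
for q in bp: print(q, onz(c,*q,20).round(1))
print(onz(c,*r[0],22).round(1))
# hook wire/shank: bright pixels
sub=p[235:265,330:400].sum(2); bg=np.median(sub); 
print('hook', [onz(c,u,v,11).round(1).tolist() for u,v in [(343,251),(336,251),(350,250)]])
```

```text
221 401 448
((424.439697265625, 246.12484741210938), (5.0569539070129395, 47.301429748535156), 86.05481719970703)
[400.67108 245.22957] [ 462.6 -252.5   20. ]
[447.8604  241.97514] [ 468.8 -392.2   20. ]
[448.2083  247.02013] [ 453.9 -392.2   20. ]
[401.01898 250.27455] [ 447.7 -252.8   20. ]
[ 458.1 -321.9   22. ]
hook [[450.5, -82.7, 11.0], [451.0, -62.0, 11.0], [452.9, -103.5, 11.0]]
```

View pics/za.png

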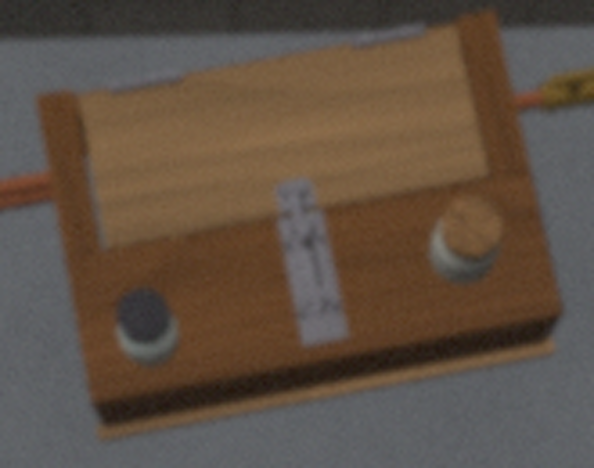

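View pics/zb.png

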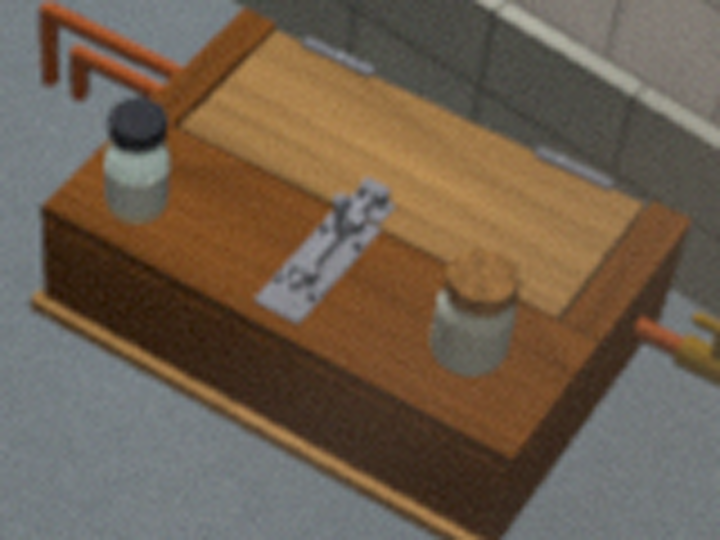

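```bash
cat >> h.py <<'E'
def proj(c,P):
    return cv2.projectPoints(np.array(P,float).reshape(-1,3),np.array(c['rvec'],float),np.array(c['tvec'],float),np.array(c['intrinsics']),None)[0].reshape(-1,2)
E
python3 - <<'E'
from h import *
t=load('top0');s=load('side0')
T=lambda x,y:(245+(x+.5)/3.6-.5,75+(y+.5)/3.6-.5)
S=lambda x,y:(290+(x+.5)/4.5-.5,130+(y+.5)/4.5-.5)
FLt=onz(t,*T(97,403),110);FRt=onz(t,*T(560,312),110);BLt=onz(t,*T(40,95),110);BRt=onz(t,*T(495,12),110)
FLs=onz(s,*S(42,207),110);FRs=onz(s,*S(513,458),110);BRs=onz(s,*S(690,217),110);BLs=onz(s,*S(248,8),110)
for n,p in zip('FLt FRt BLt BRt FLs FRs BLs BRs'.split(),[FLt,FRt,BLt,BRt,FLs,FRs,BLs,BRs]):print(n,p.round(1))
FL,FR,BL,BR=(FLt+FLs)/2,(FRt+FRs)/2,(BLt+BLs)/2,(BRt+BRs)/2
y1=np.arctan2(*(-(FL-FR)[[0]],(FL-FR)[[1]])); print('yaw',y1,np.arctan2(-(BL-BR)[0],(BL-BR)[1]), np.arctan2((BR-FR)[1],(BR-FR)[0]),np.arctan2((BL-FL)[1],(BL-FL)[0]))
print('w',np.linalg.norm(FL-FR),np.linalg.norm(BL-FL))
cen=(FL+FR+BL+BR)/4;print('cen',cen)
yaw=np.mean([y1.item(),np.arctan2(-(BL-BR)[0],(BL-BR)[1])])
ux=np.array([np.cos(yaw),np.sin(yaw),0]);uy=np.array([-np.sin(yaw),np.cos(yaw),0])
O=cen-130*ux; 
k=O+94*ux; k[2]=135; ball=k+[0,0,16.5]
print('O',O.round(1),'knob',k.round(1),'yaw',yaw)
pt=proj(t,[ball,k])
ps=proj(s,[ball,k]); print('top crop',(pt-[245,75])*3.6,'side crop',(ps-[290,130])*4.5)
# bolt plate ends
for nm,q in [('plate',T(325,342)),('plateb',T(295,180))]:
    p=onz(t,*q,112)-O; print(nm,p@ux,p@uy)
for nm,q in [('plate',S(277,308)),('plateb',S(380,195))]:
    p=onz(s,*q,112)-O; print(nm,p@ux,p@uy)
# others
for nm,(u,v),z in [('spice lid',T(145,312),195),('salt lid',T(472,222),185),('mug',(167,235),90),('tin',(456,220),110),('oil',(468,152),220),('spoon0',(255,296),8),('spoon1',(266,220),8)]:
    print(nm,onz(t,u,v,z).round(0))
# shank/hook zoom
p=t['pixels'][225:270,330:455]; cv2.imwrite('pics/zc.png',cv2.resize(p,None,fx=6,fy=6,interpolation=cv2.INTER_CUBIC))
E
```

```text
FLt [628.7 116.8 110. ]
FRt [ 693.4 -249.   110. ]
BLt [883.7 161.3 110. ]
BRt [ 946.4 -209.1  110. ]
FLs [631.3 117.8 110. ]
FRs [ 695.6 -252.6  110. ]
BLs [890.2 161.9 110. ]
BRs [ 951.8 -208.   110. ]
yaw [0.17338974] 0.16628727521673442 0.16461138145784918 0.17070223256499376
w 373.7513676861918 260.7764982845824
cen [790.12487328 -45.11432112 110.        ]
O [662.  -67.1 110. ] knob [754.6 -51.2 135. ] yaw 0.16983850580975646
top crop [[306.96542023 225.66784211]
 [306.673366   232.16356404]] side crop [[341.28999828 200.33312023]
 [339.19733164 217.01513293]]
plate 11.523265111875704 2.4475601282499673
plateb 146.61032618928672 -0.22012437366865356
plate 17.83918190475366 1.1713592494126375
plateb 149.64670823738692 -0.3792749380828653
spice lid [678.  72. 195.]
salt lid [ 745. -174.  185.]
mug [501. 413.  90.]
tin [ 521. -396.  110.]
oil [ 685. -410.  220.]
spoon0 [326. 177.   8.]
spoon1 [549. 145.   8.]
```

View pics/zc.png

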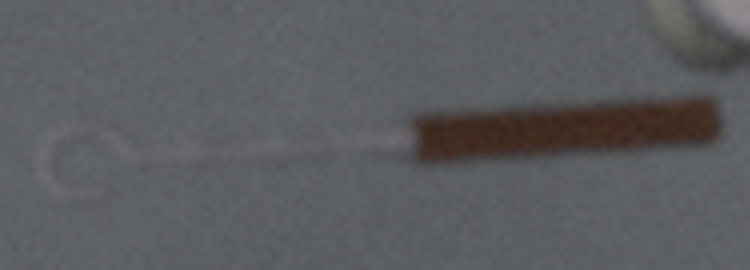

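```bash
cat >> h.py <<'E'
def Rdown(yaw):
    c,s=np.cos(yaw),np.sin(yaw); return np.array([[c,s,0],[s,-c,0],[0,0,-1.]])
def goto(p,yaw):
    s=bot.sense(); q=s['ee_rot']; Rc=R.from_quat([q[1],q[2],q[3],q[0]])
    d=Rc.inv().apply(np.array(p)-s['position']); w=(Rc.inv()*R.from_matrix(Rdown(yaw))).as_rotvec()
    print('clock',s['clock'],'pos',s['position'].round(1),'yaw',np.arctan2(Rc.as_matrix()[1,0],Rc.as_matrix()[0,0]).round(3),'shift',d.round(1),'rot',w.round(3)); return d,w
E
python3 - <<'E'
from h import *
t=load('top0');s=load('side0')
T=lambda x,y:(330+(x+.5)/6-.5,225+(y+.5)/6-.5)
A=onz(t,*T(719,117),20);B=onz(t,*T(418,139),20);H=onz(t,*T(86,161),11)
print('tail',A,'front',B,'len',np.linalg.norm(A-B),'hook c',H,np.linalg.norm(H-B))
ux=(H-A)[:2]/np.linalg.norm((H-A)[:2]); yaw=np.arctan2(ux[1],ux[0])
O=(A+B)[:2]/2+25*ux
print('rod yaw',yaw,np.arctan2(*(B-A)[1::-1]),'O',O)
print(O+216*ux)
# side view check: handle centroid
p=s['pixels'].astype(int)[290:340,335:395]; m=(p[...,2]-p[...,0]>25); ys,xs=np.nonzero(m); print('side centroid',onz(s,xs.mean()+335,ys.mean()+290,15).round(1),'top', (A+B)/2)
G=O+8*ux
goto([G[0],G[1],120],yaw)
E
```

```text
tail [ 462.43924504 -396.32621615   20.        ] front [ 455.2760643  -247.97215786   20.        ] len 148.5268924157138 hook c [449.1989079  -85.34585357  11.        ] 162.98848633305323
rod yaw 1.6133467481534243 1.619043216032109 O [ 457.7942151  -297.17181532]
[448.60609725 -81.36732396]
side centroid [ 462.4 -324.1   15. ] top [ 458.85765467 -322.14918701   20.        ]
clock 0.1 pos [156.4 552.8 230.5] yaw 2.866 shift [-519.  -728.1  111.6] rot [-1.000e-03  1.000e-03  1.253e+00]
```

{"fn": "step_arm", "kwargs": {"targets": [[-519,-728,60,0,0,1.253,85],[-519,-728,60,0,0,1.253,85],[-519,-728,60,0,0,1.253,85],[-519,-728,60,0,0,1.253,85],[-519,-728,60,0,0,1.253,85],[-519,-728,60,0,0,1.253,85],[-519,-728,60,0,0,1.253,85],[-519,-728,60,0,0,1.253,85]]}}

```text
clock: 0.9
position: [290.9, 175.7, 204.3]
ee_rot: [0.0, 0.675, 0.738, 0.0]
force: [2.0, -0.4, -0.7]
opening: 84.8
grip_force: 0.0
```

```bash
python3 -c "
from h import *
goto([459,-290,120],1.615)"
```

```text
clock 0.9 pos [290.9 175.7 204.3] yaw 1.661 shift [-478.9  125.6   84.4] rot [ 0.001 -0.     0.046]
```

{"fn": "step_arm", "kwargs": {"targets": [[-470,122,84,0,0,0.04,85],[-470,122,84,0,0,0.04,85],[-470,122,84,0,0,0.04,85],[-470,122,84,0,0,0.04,85],[-470,122,84,0,0,0.04,85],[-470,122,84,0,0,0.04,85],[-470,122,84,0,0,0.04,85],[-470,122,84,0,0,0.04,85]]}}

```text
clock: 1.7
position: [425.8, -194.9, 135.7]
ee_rot: [-0.0, 0.688, 0.726, 0.0]
force: [1.4, 2.1, 0.9]
opening: 85.4
grip_force: 0.0
```

{"fn": "step_arm", "kwargs": {"targets": [[-80,20,14,0,0,0,85],[-80,20,14,0,0,0,85],[-80,20,14,0,0,0,85],[-80,20,14,0,0,0,85]]}}

```text
clock: 2.1
position: [449.5, -271.6, 121.4]
ee_rot: [-0.001, 0.688, 0.726, 0.0]
force: [-0.5, 0.7, 0.1]
opening: 85.2
grip_force: 0.0
```

```bash
python3 -c "
from h import *
goto([459,-290,120],1.615)
c=snap('wrist','w1'); print(np.array(c['intrinsics']).round(1).tolist(), ray(c,320,200,True))"
```

```text
clock 2.1 pos [ 449.5 -271.6  121.4] yaw 1.624 shift [-18.8   8.5   1.3] rot [-0.002 -0.002  0.009]
[[309.7, 0.0, 323.1], [0.0, 309.7, 199.5], [0.0, 0.0, 1.0]] (array([ 445.20923211, -192.62359237,  263.65043457]), array([ 0.00444727, -0.31376843, -0.94948912]))
```

View pics/w1.png

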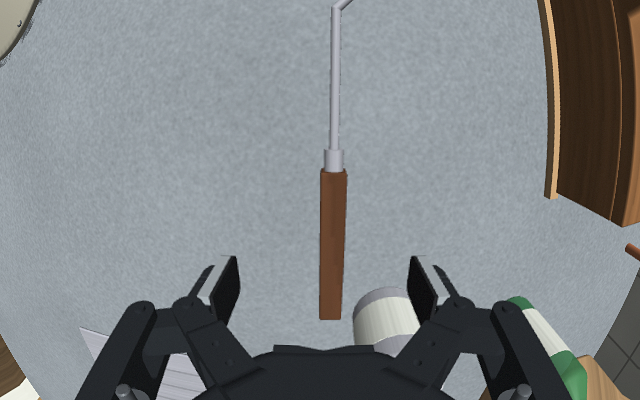

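Wrist view: handle from (334,171) front to (330,319) tail, the tin standing right of the tail; nothing between the fingers and the handle.

```bash
python3 -c "
from h import *
c=load('w1')
f=onz(c,334,170,22,True);t=onz(c,330.5,319,22,True);k=onz(c,335,15,11,True);m=onz(c,334,160,11,True)
print(f,t,k,m,np.linalg.norm(f-t)); u=(f-t)[:2]/np.linalg.norm((f-t)[:2]); print(np.arctan2(u[1],u[0]),np.arctan2(*(k-t)[1::-1]))
G=f[:2]-42*u; print(G)
goto([G[0],G[1],2.5],np.arctan2(u[1],u[0]))"
```

```text
[ 456.26382979 -246.67818761   22.        ] [ 462.78895941 -396.86813151   22.        ] [ 450.42454602 -119.97817033   11.        ] [ 456.25042781 -240.63681613   11.        ] 150.33162198053398
1.6142148713815634 1.615421291892621
[ 458.08683576 -288.63860526]
clock 2.15 pos [ 449.3 -270.7  121.7] yaw 1.625 shift [-18.6   8.  119.2] rot [-0.002 -0.002  0.011]
```

{"fn": "step_arm", "kwargs": {"targets": [[-18,8,30,0,0,-0.01,85],[-18,8,70,0,0,-0.01,85],[-18,8,100,0,0,-0.01,70],[-18,8,110,0,0,-0.01,60],[-18,8,110,0,0,-0.01,60],[-18,8,110,0,0,-0.01,60]], "squeeze": 100}}

```text
clock: 2.75
position: [460.0, -289.1, 13.6]
ee_rot: [0.001, 0.683, 0.73, 0.0]
force: [-0.1, -0.6, 0.1]
opening: 60.0
grip_force: 0.0
```

```bash
python3 -c "
from h import *
goto([458,-288.6,2.5],1.615)"
```

```text
clock 2.75 pos [ 460.  -289.1   13.6] yaw 1.637 shift [ 0.6 -1.9 11.1] rot [0.002 0.001 0.022]
```

{"fn": "step_arm", "kwargs": {"targets": [[0,-2,6,0,0,0.022,50],[0,-2,11,0,0,0.022,40],[0,-2,11,0,0,0.022,0],[0,-2,11,0,0,0.022,0],[0,-2,11,0,0,0.022,0],[0,-2,11,0,0,0.022,0],[0,-2,11,0,0,0.022,0]]}}

```text
clock: 3.45
position: [457.3, -289.3, 1.8]
ee_rot: [0.0, 0.692, 0.722, 0.0]
force: [-1.6, 1.5, 6.4]
opening: 20.0
grip_force: 98.8
```

{"fn": "step_arm", "kwargs": {"targets": [[0,0,-10,0,0,0,0],[0,0,-30,0,0,0,0],[0,0,-60,0,0,0,0],[0,0,-100,0,0,0,0],[0,0,-140,0,0,0,0],[0,0,-168,0,0,0,0],[0,0,-168,0,0,0,0],[0,0,-168,0,0,0,0]]}}

```text
clock: 4.25
position: [456.8, -289.1, 169.2]
ee_rot: [0.0, 0.692, 0.722, 0.0]
force: [-0.9, 1.3, -1.8]
opening: 19.9
grip_force: 98.2
```

```bash
python3 -c "
from h import *
goto([400,-112,170],0.17);print(bot.sense()['grip_force'])"
```

```text
clock 4.25 pos [ 456.8 -289.1  169.2] yaw 1.614 shift [179.4 -49.2  -0.9] rot [ 0.    -0.     1.444]
98.2357120513916
```

{"fn": "step_arm", "kwargs": {"targets": [[12,-3,0,0,0,0.08,0],[25,-7,0,0,0,0.18,0],[40,-11,0,0,0,0.29,0],[55,-15,0,0,0,0.4,0],[70,-19,0,0,0,0.51,0],[85,-23,0,0,0,0.62,0],[100,-27,0,0,0,0.73,0],[115,-31,0,0,0,0.84,0]]}}

```text
clock: 5.05
position: [419.4, -174.2, 166.8]
ee_rot: [-0.002, 0.927, 0.375, -0.002]
force: [-0.6, -0.3, -2.1]
opening: 19.9
grip_force: 98.1
```

```bash
python3 -c "
from h import *
goto([400,-112,170],0.17);print(bot.sense()['grip_force'])"
```

```text
clock 5.05 pos [ 419.4 -174.2  166.8] yaw 0.769 shift [ 29.3 -58.2  -2.9] rot [-0.005  0.003  0.599]
98.0684244632721
```

{"fn": "step_arm", "kwargs": {"targets": [[6,-12,-1,0,0,0.12,0],[12,-24,-2,0,0,0.24,0],[18,-36,-3,0,0,0.35,0],[24,-48,-3,0,0,0.45,0],[29,-58,-3,0,0,0.53,0],[29,-58,-3,0,0,0.58,0],[29,-58,-3,0,0,0.58,0],[29,-58,-3,0,0,0.58,0]]}}

```text
clock: 5.85
position: [400.5, -113.6, 170.9]
ee_rot: [-0.001, 0.995, 0.097, -0.001]
force: [0.5, 0.3, -2.8]
opening: 19.5
grip_force: 98.1
```

Run:
```python
from h import *
goto([400,-112,170],0.17)
for n in ['wrist','side','top']: c=snap(n,n+'2')
w=load('wrist2')['pixels']; s=load('side2')['pixels'][130:270,270:450]; t=load('top2')['pixels'][70:210,250:410]
cv2.imwrite('pics/m2.png',np.vstack([np.hstack([cv2.resize(s,(400,300),interpolation=cv2.INTER_CUBIC),cv2.resize(t,(400,300),interpolation=cv2.INTER_CUBIC)]),cv2.resize(w[0:240,120:],(800,300))[:, :800]]))
```

```text
clock 5.85 pos [ 400.5 -113.6  170.9] yaw 0.195 shift [-0.2 -1.7  0.9] rot [-0.002  0.003  0.025]
```

View pics/wrist2.png

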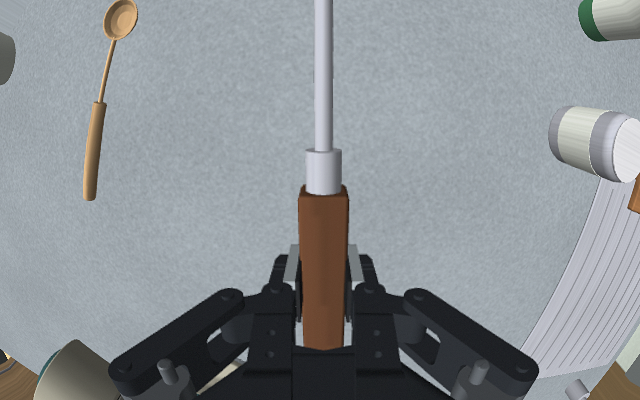

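Wrist view: the rod is held squarely (shank at column ~323), but the hook is out of frame. I'll stage above the knob and use side/top views.

{"fn": "step_arm", "kwargs": {"targets": [[20,-2,0,0,0,0.02,0],[45,-2,0,0,0,0.025,0],[75,-2,0,0,0,0.025,0],[105,-2,0,0,0,0.025,0],[130,-2,0,0,0,0.025,0],[147,-2,0,0,0,0.025,0],[147,-2,0,0,0,0.025,0],[147,-2,0,0,0,0.025,0]]}}

```text
clock: 6.8
position: [544.6, -83.8, 171.6]
ee_rot: [-0.0, 0.996, 0.085, -0.001]
force: [-0.2, -0.7, -2.1]
opening: 19.5
grip_force: 98.2
```

Run:
```python
from h import *
goto([555,-85.4,170],0.17)
for n in ['side','top']: c=snap(n,n+'3')
s=load('side3')['pixels'][145:205,330:410]; t=load('top3')['pixels'][110:170,300:380]
r=lambda a:cv2.resize(a,(400,300),interpolation=cv2.INTER_CUBIC)
s0=load('side0')['pixels'][145:205,330:410]; t0=load('top0')['pixels'][110:170,300:380]
cv2.imwrite('pics/m3.png',np.vstack([np.hstack([r(s),r(t)]),np.hstack([r(s0),r(t0)])]))
```

```text
clock 6.8 pos [544.6 -83.8 171.6] yaw 0.169 shift [10.   3.4  1.6] rot [-0.001  0.002 -0.001]
```

View pics/m3.png

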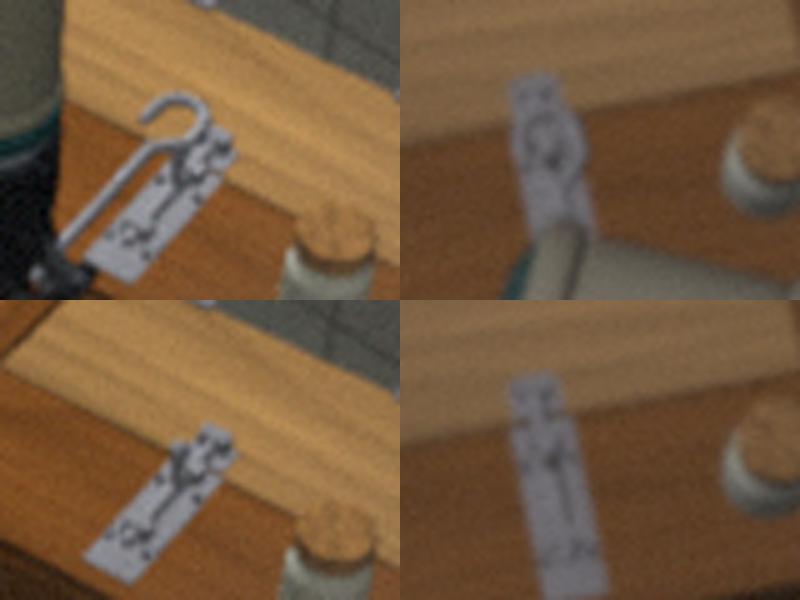

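Side view: hook circle near crop (178,120), ball (180,148); top view: ring about crop (150,145). Now numbers.

Run:
```python
from h import *
s=load('side3');t=load('top3')
yaw=.17;ux=np.array([np.cos(yaw),np.sin(yaw),0]);uy=np.array([-ux[1],ux[0],0])
S=lambda x,y:(330+(x+.5)/5-.5,145+(y+.5)/5-.5)
T=lambda x,y:(300+(x+.5)/5-.5,110+(y+.5)/5-.5)
O=np.array([662,-67.1,0])
b=onz(s,*S(180,147),151.5); print('ball side',b,'hatch',(b-O)@ux,(b-O)@uy)
b=onz(t,*T(153,155),151.5); print('ball top?',b,'hatch',(b-O)@ux,(b-O)@uy)
tcp=np.array([544.6,-83.8,171.6]); 
hc=tcp+[0,0,9]+(216-7.5)*ux
th=np.linspace(-2.4,1.57,12)
pts=[hc+16*0+ (16*np.cos(a))*ux+16*np.sin(a)*uy for a in th]+[hc+(185-216)*ux,hc-140*ux]
for c,n,o in [(s,'side3',(330,145)),(t,'top3',(300,110))]:
    q=((proj(c,pts)-o)*5).round(0); print(n,q.tolist()); 
print('hook c pred',hc,'side at z180.6',onz(s,*S(177,122),180.6),'top',onz(t,*T(151,146),180.6))
a=s['pixels'][145:205,330:410].copy(); a=cv2.resize(a,(400,300),interpolation=cv2.INTER_CUBIC)
b=cv2.resize(t['pixels'][110:170,300:380],(400,300),interpolation=cv2.INTER_CUBIC)
for im,c,o in [(a,s,(330,145)),(b,t,(300,110))]:
    for p in (proj(c,pts)-o)*5+2: cv2.circle(im,(int(p[0]),int(p[1])),3,(0,0,255),1)
    k=O+94*ux+[0,0,151.5]
    p=(proj(c,[k])[0]-o)*5+2; cv2.circle(im,(int(p[0]),int(p[1])),16,(0,255,0),1)
cv2.imwrite('pics/m4.png',np.hstack([a,b]))
```

```text
ball side [755.7582082 -49.2240378 151.5      ] hatch 95.43095905615544 1.756042133602465
ball top? [746.23604239 -50.78618444 151.5       ] hatch 85.78176984097378 1.8273965783330581
side3 [[180.0, 135.0], [189.0, 133.0], [196.0, 128.0], [201.0, 123.0], [202.0, 116.0], [199.0, 109.0], [194.0, 103.0], [186.0, 99.0], [177.0, 97.0], [167.0, 97.0], [159.0, 100.0], [153.0, 104.0], [148.0, 146.0], [45.0, 258.0]]
top3 [[171.0, 147.0], [176.0, 138.0], [177.0, 128.0], [174.0, 118.0], [168.0, 110.0], [159.0, 104.0], [149.0, 102.0], [138.0, 103.0], [129.0, 108.0], [122.0, 116.0], [118.0, 125.0], [118.0, 136.0], [159.0, 184.0], [199.0, 377.0]]
hook c pred [750.0944239  -48.52548022 180.6       ] side at z180.6 [747.25907303 -50.98360008 180.6       ] top [742.23156004 -49.19490319 180.6       ]
```

View pics/m4.png

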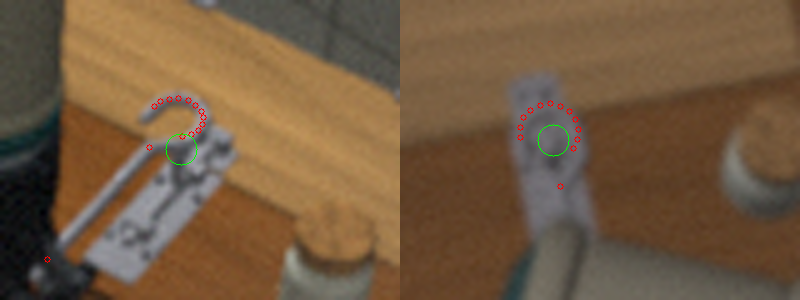

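{"fn": "step_arm", "kwargs": {"targets": [[5,1,3,0,0,0,0],[10,1.5,6,0,0,0,0],[11,1.5,10,0,0,0,0],[11,1.5,10,0,0,0,0],[11,1.5,10,0,0,0,0],[11,1.5,10,0,0,0,0]]}}

```text
clock: 7.5
position: [556.3, -83.3, 162.4]
ee_rot: [-0.0, 0.996, 0.084, -0.0]
force: [-1.1, 0.4, -1.1]
opening: 19.8
grip_force: 98.2
```

Run:
```python
from h import *
goto([555,-85.4,126.5],0.17); st=bot.sense(); tcp=st['position']; print(st['force'])
for n in ['side','top']: snap(n,n+'5')
s=load('side5');t=load('top5')
yaw=.17;ux=np.array([np.cos(yaw),np.sin(yaw),0]);uy=np.array([-ux[1],ux[0],0]);O=np.array([662,-67.1,0])
hc=tcp+[0,0,9]+(216-7.5)*ux
th=np.linspace(-2.4,1.57,14)
pts=[hc+(16*np.cos(a))*ux+16*np.sin(a)*uy for a in th]+[hc+(185-216)*ux,hc-120*ux]
def mk(c,u0,v0,w,h,f):
    im=cv2.resize(c['pixels'][v0:v0+h,u0:u0+w],None,fx=f,fy=f,interpolation=cv2.INTER_CUBIC); raw=im.copy()
    for p in (proj(c,pts)-(u0,v0))*f+f/2: cv2.circle(im,(int(p[0]),int(p[1])),2,(0,0,255),-1)
    k=O+94*ux+[0,0,151.5]; p=(proj(c,[k])[0]-(u0,v0))*f+f/2; cv2.circle(im,(int(p[0]),int(p[1])),int(6.5*f*.36),(0,255,0),1)
    return np.vstack([im,raw])
cv2.imwrite('pics/m6.png',np.hstack([mk(s,345,155,40,30,10),mk(t,312,125,40,30,10)]))
```

```text
clock 7.5 pos [556.3 -83.3 162.4] yaw 0.169 shift [-1.7  1.8 35.9] rot [-0.    -0.    -0.001]
[-1.09355467  0.41724392 -1.06357991]
```

View pics/m6.png

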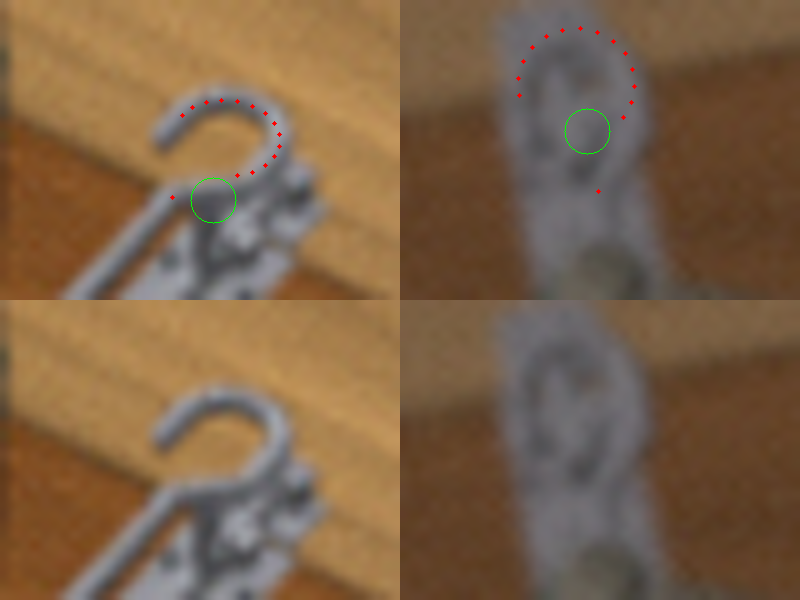

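Side view: the hook lies where the kinematics predict (<1 mm), the gap about 2 mm from the ball's centre. Nudging and lowering with force checks.

{"fn": "step_arm", "kwargs": {"targets": [[-1,1,2,0,0,0,0],[-1,1,5,0,0,0,0],[-1,1,7,0,0,0,0],[-1,1,9,0,0,0,0],[-1,1,10,0,0,0,0],[-1,1,11,0,0,0,0]]}}

```text
clock: 8.2
position: [555.6, -84.5, 151.2]
ee_rot: [-0.0, 0.996, 0.084, -0.0]
force: [-0.1, -0.0, -2.3]
opening: 20.0
grip_force: 98.2
```

{"fn": "step_arm", "kwargs": {"targets": [[0,0,1,0,0,0,0],[0,0,2,0,0,0,0],[0,0,3,0,0,0,0],[0,0,3,0,0,0,0]]}}

```text
clock: 8.6
position: [555.5, -84.5, 148.2]
ee_rot: [-0.0, 0.996, 0.084, -0.0]
force: [0.8, -0.8, -2.1]
opening: 19.9
grip_force: 98.2
```

{"fn": "step_arm", "kwargs": {"targets": [[0,0,2,0,0,0,0],[0,0,4,0,0,0,0],[0,0,6,0,0,0,0],[0,0,8,0,0,0,0],[0,0,8,0,0,0,0]]}}

```text
clock: 9.1
position: [555.3, -84.4, 139.9]
ee_rot: [-0.0, 0.996, 0.084, -0.0]
force: [0.2, 0.6, -2.6]
opening: 19.5
grip_force: 98.2
```

{"fn": "step_arm", "kwargs": {"targets": [[0,0,2,0,0,0,0],[0,0,4,0,0,0,0],[0,0,6,0,0,0,0],[0,0,8,0,0,0,0],[0,0,10,0,0,0,0],[0,0,12,0,0,0,0],[0,0,13,0,0,0,0],[0,0,13,0,0,0,0]]}}

```text
clock: 9.9
position: [555.4, -84.5, 127.1]
ee_rot: [-0.0, 0.996, 0.084, -0.0]
force: [-0.1, 0.6, -2.0]
opening: 19.7
grip_force: 98.2
```

Run:
```python
from h import *
st=bot.sense(); tcp=st['position']; print(tcp,st['force'])
snap('side','side7')
s=load('side7')
yaw=.17;ux=np.array([np.cos(yaw),np.sin(yaw),0]);uy=np.array([-ux[1],ux[0],0]);O=np.array([662,-67.1,0])
hc=tcp+[0,0,9]+(216-7.5)*ux
th=np.linspace(-2.4,1.57,14)
pts=[hc+(16*np.cos(a))*ux+16*np.sin(a)*uy for a in th]+[hc+(185-216)*ux,hc-120*ux]
u0,v0,f=345,155,10
im=cv2.resize(s['pixels'][v0:v0+36,u0:u0+40],None,fx=f,fy=f,interpolation=cv2.INTER_CUBIC); raw=im.copy()
for p in (proj(s,pts)-(u0,v0))*f+f/2: cv2.circle(im,(int(p[0]),int(p[1])),2,(0,0,255),-1)
cv2.imwrite('pics/m7.png',np.hstack([im,raw]))
```

```text
[555.44087398 -84.4510078  127.11205279] [-0.07969755  0.61909654 -1.99429128]
```

View pics/m7.png

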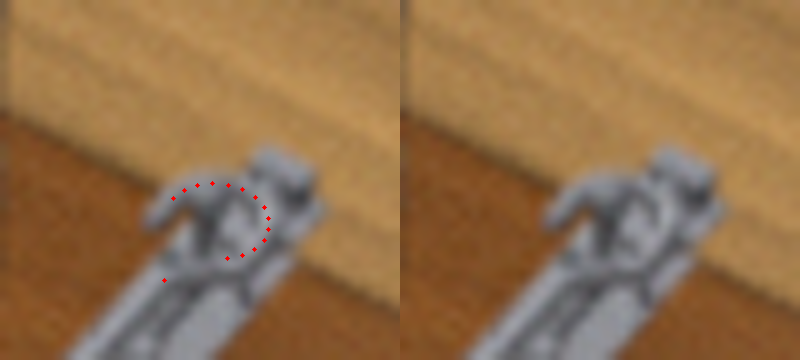

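The hook is round the knob (pin near crop (205,230)). Drawing back.

{"fn": "step_arm", "kwargs": {"targets": [[-2,0,0,0,0,0,0],[-5,0,0,0,0,0,0],[-8,0,0,0,0,0,0],[-11,0,0,0,0,0,0],[-13,0,0,0,0,0,0],[-15,0,0,0,0,0,0],[-16,0,0,0,0,0,0],[-17,0,0,0,0,0,0]]}}

```text
clock: 10.75
position: [539.4, -87.3, 127.4]
ee_rot: [-0.0, 0.996, 0.084, 0.001]
force: [3.0, 0.6, -2.6]
opening: 19.7
grip_force: 98.1
```

{"fn": "step_arm", "kwargs": {"targets": [[-1,0,0,0,0,0,0],[-2,0,0,0,0,0,0],[-3,0,0,0,0,0,0],[-4,0,0,0,0,0,0],[-5,0,0,0,0,0,0],[-6,0,0,0,0,0,0]]}}

```text
clock: 11.35
position: [536.3, -88.2, 128.0]
ee_rot: [0.0, 0.996, 0.084, 0.003]
force: [8.7, 2.2, -3.9]
opening: 19.7
grip_force: 98.0
```

{"fn": "step_arm", "kwargs": {"targets": [[-1,0,0,0,0,0,0],[-2,0,0,0,0,0,0],[-3,0,0,0,0,0,0],[-4,0,0,0,0,0,0],[-5,0,0,0,0,0,0],[-6,0,0,0,0,0,0]]}}

```text
clock: 11.95
position: [530.3, -89.2, 127.9]
ee_rot: [0.0, 0.996, 0.084, 0.003]
force: [6.9, 2.2, -3.1]
opening: 20.1
grip_force: 98.0
```

{"fn": "step_arm", "kwargs": {"targets": [[-1,0,0,0,0,0,0],[-2,0,0,0,0,0,0],[-3,0,0,0,0,0,0],[-4,0,0,0,0,0,0],[-5,0,0,0,0,0,0],[-6,0,0,0,0,0,0]]}}

```text
clock: 12.55
position: [524.2, -90.3, 127.9]
ee_rot: [0.0, 0.996, 0.084, 0.003]
force: [8.1, 2.6, -3.9]
opening: 20.2
grip_force: 98.0
```

{"fn": "step_arm", "kwargs": {"targets": [[-1,0,0,0,0,0,0],[-2,0,0,0,0,0,0],[-3,0,0,0,0,0,0],[-4,0,0,0,0,0,0],[-5,0,0,0,0,0,0],[-6,0,0,0,0,0,0]]}}

```text
clock: 13.15
position: [515.3, -91.5, 127.5]
ee_rot: [0.0, 0.996, 0.084, 0.0]
force: [5.1, 0.8, -2.5]
opening: 20.2
grip_force: 98.1
```

{"fn": "step_arm", "kwargs": {"targets": [[-1,0,0,0,0,0,0],[-2,0,0,0,0,0,0],[-3,0,0,0,0,0,0],[-4,0,0,0,0,0,0]]}}

```text
clock: 13.55
position: [511.2, -92.1, 127.4]
ee_rot: [0.0, 0.996, 0.084, 0.0]
force: [4.3, 1.3, -2.8]
opening: 19.8
grip_force: 98.2
```

{"fn": "step_arm", "kwargs": {"targets": [[-0.5,0,0,0,0,0,0],[-1,0,0,0,0,0,0],[-1.5,0,0,0,0,0,0],[-2,0,0,0,0,0,0]]}}

```text
clock: 13.95
position: [509.3, -92.4, 127.4]
ee_rot: [-0.0, 0.996, 0.084, 0.0]
force: [4.3, -0.2, -2.8]
opening: 19.8
grip_force: 98.2
```

{"fn": "step_arm", "kwargs": {"targets": [[-0.5,0,0,0,0,0,0],[-1,0,0,0,0,0,0],[-1.5,0,0,0,0,0,0],[-2,0,0,0,0,0,0]]}}

```text
clock: 14.35
position: [507.2, -92.7, 127.3]
ee_rot: [-0.0, 0.996, 0.084, 0.0]
force: [5.6, 0.2, -1.9]
opening: 20.2
grip_force: 98.2
```

{"fn": "step_arm", "kwargs": {"targets": [[-0.5,0,0,0,0,0,0],[-1,0,0,0,0,0,0],[-1.5,0,0,0,0,0,0],[-2,0,0,0,0,0,0]]}}

```text
clock: 14.75
position: [506.2, -93.0, 127.5]
ee_rot: [0.0, 0.996, 0.084, 0.001]
force: [5.5, 1.2, -3.3]
opening: 19.8
grip_force: 98.1
```

{"fn": "step_arm", "kwargs": {"targets": [[-0.5,0,0,0,0,0,0],[-1,0,0,0,0,0,0]]}}

```text
clock: 14.95
position: [506.1, -93.2, 127.7]
ee_rot: [0.0, 0.996, 0.084, 0.002]
force: [8.2, 1.6, -3.3]
opening: 20.0
grip_force: 98.1
```

{"fn": "step_arm", "kwargs": {"targets": [[-0.5,0,0,0,0,0,0],[-1,0,0,0,0,0,0]]}}

```text
clock: 15.15
position: [506.0, -93.3, 127.8]
ee_rot: [0.0, 0.996, 0.084, 0.003]
force: [10.9, 2.2, -4.0]
opening: 19.6
grip_force: 98.0
```

{"fn": "step_arm", "kwargs": {"targets": [[-0.5,0,0,0,0,0,0],[-1,0,0,0,0,0,0],[-1,0,0,0,0,0,0]]}}

```text
clock: 15.45
position: [505.9, -93.4, 128.0]
ee_rot: [0.0, 0.996, 0.084, 0.004]
force: [11.1, 3.2, -4.6]
opening: 19.8
grip_force: 98.0
```

{"fn": "step_arm", "kwargs": {"targets": [[-0.5,0,0,0,0,0,0],[-1,0,0,0,0,0,0],[-1,0,0,0,0,0,0]]}}

```text
clock: 15.75
position: [505.8, -93.5, 128.1]
ee_rot: [0.0, 0.996, 0.084, 0.005]
force: [13.3, 2.4, -5.0]
opening: 19.6
grip_force: 98.0
```

{"fn": "step_arm", "kwargs": {"targets": [[-0.5,0,0,0,0,0,0],[-0.5,0,0,0,0,0,0],[-0.5,0,0,0,0,0,0],[-0.5,0,0,0,0,0,0],[-0.5,0,0,0,0,0,0],[-0.5,0,0,0,0,0,0],[-0.5,0,0,0,0,0,0]]}}

```text
clock: 16.45
position: [505.7, -93.6, 128.2]
ee_rot: [0.0, 0.996, 0.084, 0.005]
force: [13.4, 4.1, -5.1]
opening: 20.2
grip_force: 98.0
```

Run:
```python
from h import *
F=[]
for i in range(4):
    snap('side','side8'); F.append(bot.sense()['force'])
print(np.round(F,1))
cv2.imwrite('pics/m8.png',cv2.resize(load('side8')['pixels'][130:250,290:450],None,fx=4.5,fy=4.5,interpolation=cv2.INTER_CUBIC))
```

```text
[[13.2  3.4 -5.6]
 [14.3  2.9 -5.3]
 [14.9  3.2 -5.1]
 [13.8  2.9 -5.1]]
```

View pics/m8.png

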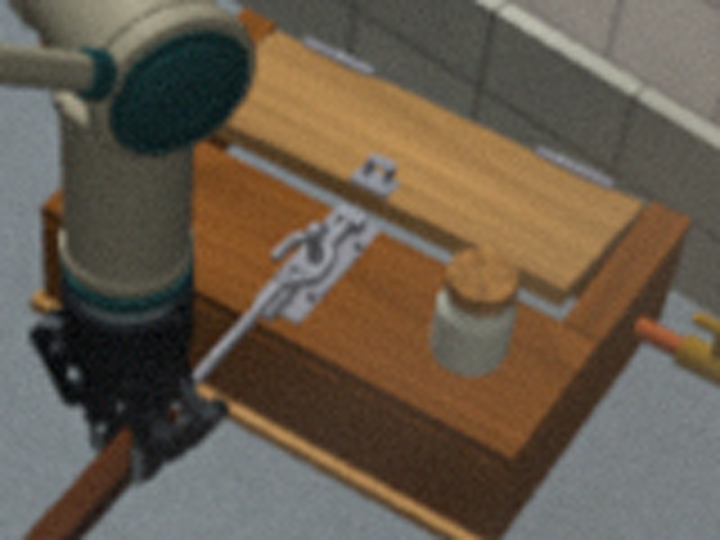

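The lid is up and the bolt fully back, hook on the knob; ~14.5 N held for 0.8 s. Unload, unhook, lift.

{"fn": "step_arm", "kwargs": {"targets": [[2,0,0,0,0,0,0],[4,0,0,0,0,0,0],[7,0,0,0,0,0,0],[10,0,0,0,0,0,0],[14,0,0,0,0,0,0],[17,0,0,0,0,0,0],[19,0,0,0,0,0,0],[19,0,0,0,0,0,0]]}}

```text
clock: 17.45
position: [519.7, -90.6, 127.2]
ee_rot: [-0.0, 0.996, 0.084, -0.0]
force: [1.0, -0.1, -2.2]
opening: 19.9
grip_force: 98.3
```

{"fn": "step_arm", "kwargs": {"targets": [[0,0,-2,0,0,0,0],[0,0,-5,0,0,0,0],[0,0,-8,0,0,0,0],[0,0,-11,0,0,0,0],[0,0,-14,0,0,0,0]]}}

```text
clock: 17.95
position: [519.6, -90.7, 141.7]
ee_rot: [0.0, 0.996, 0.084, 0.0]
force: [0.1, 0.3, -2.0]
opening: 20.1
grip_force: 98.3
```

{"fn": "step_arm", "kwargs": {"targets": [[0,0,-3,0,0,0,0],[0,0,-7,0,0,0,0],[0,0,-12,0,0,0,0],[0,0,-18,0,0,0,0],[0,0,-26,0,0,0,0],[0,0,-36,0,0,0,0],[0,0,-46,0,0,0,0],[0,0,-46,0,0,0,0]]}}

```text
clock: 18.75
position: [520.9, -91.0, 189.4]
ee_rot: [0.001, 0.996, 0.084, 0.002]
force: [0.2, 0.0, -2.2]
opening: 19.6
grip_force: 98.3
```

{"fn": "step_arm", "kwargs": {"targets": [[-10,0,0,0,0,0,0],[-30,0,0,0,0,0,0],[-55,0,0,0,0,0,0],[-80,0,0,0,0,0,0],[-105,0,0,0,0,0,0],[-130,0,0,0,0,0,0],[-145,0,0,0,0,0,0],[-145,0,0,0,0,0,0]]}}

```text
clock: 19.55
position: [374.2, -114.6, 187.0]
ee_rot: [-0.0, 0.997, 0.084, -0.001]
force: [0.7, -0.4, -2.8]
opening: 19.5
grip_force: 98.3
```

{"fn": "step_arm", "kwargs": {"targets": [[0,0,15,0,0,0,0],[0,0,40,0,0,0,0],[0,0,70,0,0,0,0],[0,0,100,0,0,0,0],[0,0,130,0,0,0,0],[0,0,155,0,0,0,0],[0,0,170,0,0,0,0],[0,0,170,0,0,0,0]]}}

```text
clock: 20.35
position: [376.3, -114.4, 15.5]
ee_rot: [-0.001, 0.996, 0.084, -0.002]
force: [0.1, 0.9, -1.6]
opening: 20.2
grip_force: 98.4
```

```bash
python3 -c "
from h import *
goto([376,-115,2],0.17);print(bot.sense()['force'])"
```

```text
clock 20.35 pos [ 376.3 -114.4   15.5] yaw 0.169 shift [-0.3  0.6 13.5] rot [-0.003  0.003 -0.001]
[ 0.12602452  0.88341964 -1.6156324 ]
```

{"fn": "step_arm", "kwargs": {"targets": [[0,0,3,0,0,0,0],[0,0,6,0,0,0,0],[0,0,9,0,0,0,0],[0,0,11,0,0,0,0],[0,0,12,0,0,0,0],[0,0,13,0,0,0,0],[0,0,13,0,0,0,0]]}}

```text
clock: 21.05
position: [376.7, -115.0, 4.4]
ee_rot: [-0.0, 0.996, 0.084, 0.0]
force: [0.2, 0.6, -2.4]
opening: 19.9
grip_force: 98.4
```

{"fn": "step_arm", "kwargs": {"targets": [[0,0,1,0,0,0,0],[0,0,2,0,0,0,0],[0,0,2.5,0,0,0,0],[0,0,2.5,0,0,0,0]]}}

```text
clock: 21.45
position: [376.6, -115.0, 1.8]
ee_rot: [-0.0, 0.996, 0.084, -0.0]
force: [-0.8, 0.9, -0.3]
opening: 19.6
grip_force: 98.7
```

Weight is going onto the worktop; half a millimetre more, then open slowly.

{"fn": "step_arm", "kwargs": {"targets": [[0,0,0.5,0,0,0,0],[0,0,0.5,0,0,0,22],[0,0,0.5,0,0,0,26],[0,0,0.5,0,0,0,40],[0,0,0.5,0,0,0,60],[0,0,0.5,0,0,0,60],[0,0,0.5,0,0,0,60]]}}

```text
clock: 22.15
position: [376.7, -115.0, 1.3]
ee_rot: [-0.0, 0.996, 0.084, 0.0]
force: [0.5, 0.5, 0.0]
opening: 60.1
grip_force: 0.0
```

{"fn": "step_arm", "kwargs": {"targets": [[0,0,-5,0,0,0,60],[0,0,-20,0,0,0,60],[0,0,-50,0,0,0,60],[0,0,-90,0,0,0,60],[0,0,-130,0,0,0,60],[0,0,-150,0,0,0,60],[0,0,-150,0,0,0,60],[0,0,-150,0,0,0,60]]}}

```text
clock: 22.95
position: [376.4, -114.9, 151.5]
ee_rot: [0.0, 0.996, 0.084, 0.0]
force: [-1.5, 0.3, -0.1]
opening: 59.9
grip_force: 0.0
```

```bash
python3 -c "
from h import *
c=snap('side','side9')
cv2.imwrite('pics/side9c.png',c['pixels'][110:370,180:480])
print(bot.sense()['clock'])"
```

```text
23.0
```

View pics/side9c.png

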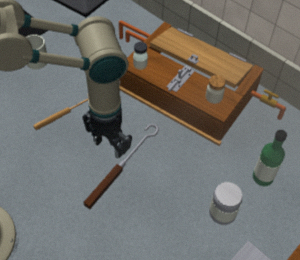

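The picture shows the rod lying flat in front of the hatch (hook at about crop (151,130)), the lid up, and the jars in place.

```bash
python3 -c "
from bench import bot
print(bot.job_done())"
```

```text
the job is handed in; nothing more can be done
None
```

The job is handed in, with no verdict shown: the bolt was drawn to its stop and held there with about 14.5 N for 0.8 s, the lid sprang up, the rod lies flat on the worktop in front of the hatch, and no bystander looked moved in the last picture.

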